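# Raise the hold-down bar of the loaded tube heater

### The job

Two identical tube heaters stand on the lab bench, one with sample tubes in its wells, the other empty. With the fingertips, push the counterweighted hold-down bar over the tubes up past its balance point, so that it goes right back and stays raised on its own (do not take hold of it), then move the hand clear. Leave the tubes in their wells, the empty heater's bar down, and the other things on the bench where they stand.

Things in the scene. Friction and masses are not known exactly. Their poses are not given: they have to be found in the camera images.
- heater_full: benchtop tube heater 160 x 160 mm, bolted down: white base 50 mm high, well block up to 90 mm, hinge cheeks at the back up to 155 mm; origin on the bench, 5 mm in front of the base's centre; its x axis points from its front (open side, towards the robot) to its hinge at the back, z up. This one holds four blue-capped tubes.
- heater_empty: benchtop tube heater 160 x 160 mm, bolted down: white base 50 mm high, well block up to 90 mm, hinge cheeks at the back up to 155 mm; origin on the bench, 5 mm in front of the base's centre; its x axis points from its front (open side, towards the robot) to its hinge at the back, z up. This one is identical but has no tubes: its six wells are empty.
- bar_full (a joint): hinge angle of the steel hold-down bar over the tubes, rad: 0 = down, level, at rest; grows as its front swings up and back; stop at 1.7. A dark cylindrical counterweight stands 65 mm above, 30 mm behind the hinge. Below its balance point (about 0.84 rad) the bar sinks back to 0; beyond it falls by itself, damped, to the stop. 2 to 3 N up at the front starts it.
- bar_full_front (a point): middle of that bar's round front crossbar (16 mm diameter, 160 mm long, level, across the heater), 180 mm from the hinge axis; when down it is 140 mm above the bench and stands 30 mm out in front of the heater's base, free underneath. Moves with the bar; its x axis points along the bar to the hinge.
- bar_full_hinge (a point): middle of that bar's hinge axis, 140 mm above the bench, 75 mm behind the heater's origin; the axis is level, along the heater's y.
- bar_empty (a joint): hinge angle of the same bar on the empty heater, rad: 0 = down, level, at rest; grows as its front swings up and back; stop at 1.7. A dark cylindrical counterweight stands 65 mm above, 30 mm behind the hinge. Below its balance point (about 0.84 rad) the bar sinks back to 0; beyond it falls by itself, damped, to the stop. 2 to 3 N up at the front starts it.
- bar_empty_front (a point): middle of that bar's round front crossbar (16 mm diameter, 160 mm long, level, across the heater), 180 mm from the hinge axis; when down it is 140 mm above the bench and stands 30 mm out in front of the heater's base, free underneath. Moves with the bar; its x axis points along the bar to the hinge.
- bar_empty_hinge (a point): middle of that bar's hinge axis, 140 mm above the bench, 75 mm behind the heater's origin; the axis is level, along the heater's y.
- tube0: a blue-capped white sample tube, 68 mm long, cap 17 mm in diameter, standing loose in a well with its cap 124 mm above the bench, under the bar; origin: centre of its foot
- tube1: a blue-capped white sample tube, 68 mm long, cap 17 mm in diameter, standing loose in a well with its cap 124 mm above the bench, under the bar; origin: centre of its foot
- tube2: a blue-capped white sample tube, 68 mm long, cap 17 mm in diameter, standing loose in a well with its cap 124 mm above the bench, under the bar; origin: centre of its foot
- tube3: a blue-capped white sample tube, 68 mm long, cap 17 mm in diameter, standing loose in a well with its cap 124 mm above the bench, under the bar; origin: centre of its foot
- amber_bottle: loose amber bottle, 66 mm diameter, 150 mm tall, to the robot's right; origin: centre of its underside
- dish_stack: loose stack of four culture dishes, 94 mm diameter, 58 mm tall, in front of the gap between the heaters; origin: centre of its underside
- foam_rack: loose black foam rack 60 x 110 x 40 mm with four capped tubes up to 92 mm, to the robot's left; origin: centre of its underside

How it is judged:
By the outcome, as a careful person would: the job done as asked, in the order asked, and still so for the second after the job is handed in, with the robot touching nothing.
It also fails if it takes over 38 s, if anything falls off the work surface, if the arm or the gripper's body presses on something with over 40 N, if the wrist force passes 120 N, or if a joint passes its speed limit or range.

### The arm

A 7-joint arm with a two-finger parallel gripper is mounted at the origin on the work surface. World frame = base frame: x ahead of the robot, y to its left, z up, the work surface at z = 0. Lengths are in mm, angles in rad, forces in N, time in s.
With the tool pointing down it reaches from about 425 to 875 mm from the base axis. Payload 9.9 kg.
Tool frame: the origin (TCP) lies midway between the tips of the shut fingers; the grasp point (between the pads) lies 19 mm behind it; z points along the fingers, y is the line along which they close (so a half turn about z gives the same grasp; the last joint's range is limited). The gripper opens to 85 mm and grips with 20 to 120 N. Pads are 22 mm wide; open, the fingers measure 114 mm over their backs; the gripper's body (76 mm by 85 mm) begins 54 mm behind the grasp point. The pads swing forward as they close: fully open they stand 13 mm farther back than shut.
Start: joints at [1.104, 0.576, 0.025, 1.437, -0.015, 1.129, -0.057], TCP at [252.13, -626.147, 231.289] pointing down, gripper open.
Joint ranges: [-2.76, 2.76], [-0.34, 2.15], [-1.52, 1.57], [0.19, 2.46], [-1.09, 4.23], [0.17, 1.99], [-2.82, 2.82]. Speed limits (rad/s): [2.22, 2.22, 3.01, 3.01, 3.14, 3.14, 3.14].

### API

Orientations are given as a unit quaternion [w, x, y, z].
In Python, from station import robot, effector, inverse_kinematics, cams, job, sensors gives the robot as it stands. Calls block until the motion is done:
- robot.reach(position, orientation): joint-space move of the TCP to a pose.
- robot.servo_line(position, ori=None, vel=150): straight line of the TCP; ori=None keeps the orientation; vel is the mean speed in mm/s.
- robot.goto_joints(angles): joint-space move.
- effector.let_go() and effector.clamp(grip_force=None): open the fingers fully, or close them until they stop; grip_force is the grip in N (None keeps the last).
- robot.pause(seconds).
- inverse_kinematics(position, orientation): joint angles nearest the present ones, or None.
- cams.get_image(name): name is "side" or "top" or "wrist"; returns a dict with "image" (400x640x3 uint8, red, green, blue), "z_map" (400x640 float32, mm along the optical axis (not along the pixel's ray), 0 where there is no reading), "mtx" (3x3 intrinsics, pixels), "rvec" (rotation vector, rad) and "tvec" (3), from world to camera coordinates, as OpenCV has them. Camera axes: x right, y down, z forward; pixel columns grow to the right and rows downward; lengths in mm; the calibration is good to about 2 mm. A picture is of the moment at which its call begins.
A pose or a line that the arm cannot do raises robot.IKError and nothing moves.
- job.hand_in(): hands the job in; it is judged then, once.
Readings, each from a call of its own:
- sensors.read_clock(): time.
- sensors.read_qpos(): joint angles.
- sensors.read_joint_velocities(): joint speeds.
- sensors.read_effort(): joint torques, N m.
- sensors.read_ee_pos(): TCP position.
- sensors.read_ee_rot(): TCP orientation.
- sensors.read_contact_force(): force on the tool from outside, world axes, zero at the start.
- sensors.read_torque(): the same for the moment, N m.
- sensors.read_width(): opening from 0.0 (shut) to 1.0 (fully open).
- sensors.read_gripper_force(): force on a finger pad.
Only numpy, scipy, OpenCV 4.12 (cv2) and the standard library are available. Lean on these libraries where they do the work, as an engineer would, in place of code of your own. Each camera call takes 0.05 s, during which the arm holds its last target. There are 200 camera calls.

## Working session

There is one attempt and no reset: what is moved stays moved. The work goes in short steps, each a Python script; the robot and the scene stay as the last script left them, time stands still between calls to the robot, and variables do not carry over. Pictures are saved under pics/ and viewed, at most 10 in all, crops included, and the job is handed in when it is done.

```bash
ls; mkdir -p pics; cat > h.py <<'E'
import numpy as np, cv2
from station import robot, effector, inverse_kinematics, cams, job, sensors
def grab(n):
    d=cams.get_image(n); R=cv2.Rodrigues(np.array(d["rvec"],float))[0]; t=np.array(d["tvec"],float).ravel()
    z=d["z_map"]; v,u=np.mgrid[0:400,0:640]
    p=np.stack([u*z,v*z,z],-1)@np.linalg.inv(d["mtx"]).T
    W=(p-t)@R; W[z<=0]=np.nan
    return d["image"],W
def save(n,im): cv2.imwrite("pics/"+n+".png",cv2.cvtColor(im,cv2.COLOR_RGB2BGR))
E
python3 - <<'E'
from h import *
for n in("top","side"):
    im,W=grab(n); save(n+"0",im); np.savez(""+n+"0.npz",im=im,W=W)
print(sensors.read_clock(),sensors.read_ee_rot())
E
```

```text
pics
0.1 [-7.16757471e-04  9.81734897e-01  1.90252593e-01 -1.72527189e-04]
```

View pics/top0.png

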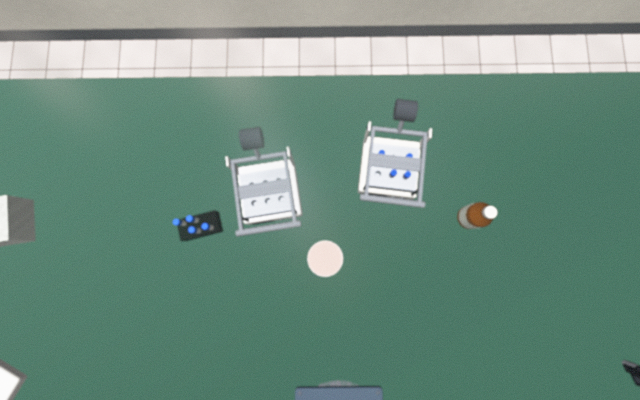

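View pics/side0.png

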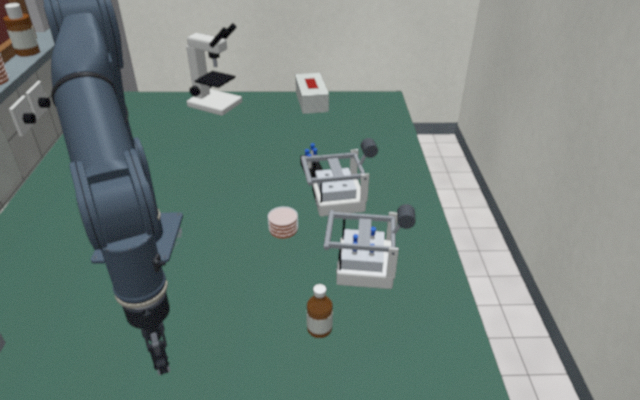

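The top view shows the full heater at about (395,165), with blue caps and its front crossbar running from (362,198) to (424,204). The empty heater is at (266,190), the dishes at (325,258) and the bottle at (478,214). Next I'll measure the crossbar from the depth map.

```bash
cat > m.py <<'E'
import numpy as np, cv2
d=np.load("top0.npz"); im,W=d["im"],d["W"]
def box(u0,u1,v0,v1,zl,zh):
    P=W[v0:v1,u0:u1].reshape(-1,3); return P[(P[:,2]>zl)&(P[:,2]<zh)]
for n,(u0,u1,v0,v1) in dict(full=(350,440,85,215),empty=(220,308,120,242)).items():
    P=box(u0,u1,v0,v1,136,153)
    r=cv2.minAreaRect(P[:,:2].astype(np.float32)); print(n,len(P),r,cv2.boxPoints(r).round(1).tolist())
P=box(355,430,190,212,130,156); print("front",len(P),np.median(P,0),P.min(0),P.max(0))
l=cv2.fitLine(P[:,:2].astype(np.float32),cv2.DIST_HUBER,0,.01,.01).ravel();print(l)
s=(P[:,:2]-l[2:])@l[:2];print("mid",l[2:]+l[:2]*(s.min()+s.max())/2,np.ptp(s))
for n,b in dict(dish=(300,350,235,285,45,70),bottle=(450,500,195,235,60,170)).items():
    P=box(*b);print(n,len(P),P.min(0),P.max(0))
hsv=cv2.cvtColor(im,cv2.COLOR_RGB2HSV)
m=cv2.inRange(hsv,(105,120,60),(130,255,255)); n,_,st,c=cv2.connectedComponentsWithStats(m)
for i in range(1,n):
    u,v=c[i].round().astype(int)
    if st[i][4]>5 and v<300: print("blue",u,v,st[i][4],W[v,u].round(1))
E
python3 m.py
```

```text
full 1848 ((685.7900390625, -148.97518920898438), (165.708251953125, 198.13839721679688), 83.77338409423828) [[578.2999877929688, -220.60000610351562], [775.2999877929688, -242.10000610351562], [793.2999877929688, -77.4000015258789], [596.2999877929688, -55.900001525878906]]
empty 1906 ((621.358154296875, 185.16494750976562), (198.62425231933594, 164.16383361816406), 7.905561923980713) [[511.70001220703125, 252.8000030517578], [534.2999877929688, 90.19999694824219], [731.0, 117.5], [708.4000244140625, 280.1000061035156]]
front 475 [ 597.6934659  -141.04445921  148.24920225] [ 580.26358086 -214.4827737   131.9154394 ] [622.75460317 -57.27915361 154.00104744]
[ 1.0883233e-01  9.9406010e-01  5.9685101e+02 -1.3577512e+02]
mid [ 596.8832624  -135.48055588] 158.16861001556128
dish 998 [410.58942628 -11.14827148  53.92012912] [502.20577769  79.31933576  65.24246124]
bottle 648 [ 532.41986554 -400.64590656   60.40436314] [ 596.36208869 -339.6395122   154.99951207]
blue 382 152 10 [ 723.3 -118.2  127.2]
blue 409 155 12 [ 715.7 -188.1  123.2]
blue 393 173 26 [ 668.2 -144.7  125.9]
blue 407 175 25 [ 662.2 -179.7  128.2]
blue 189 219 55 [558.7 383.6  94.1]
blue 177 222 48 [551.5 415.7  91.1]
blue 205 226 63 [540.1 341.1  94.2]
blue 191 229 65 [532.7 377.3  93.9]
```

The crossbar centre is at about (596,-139.5) and the bar direction is (0.994,-0.109). I'll plan to use the shut fingers, tilted forward and down, and follow the crossbar's arc. First I'll check IK for several tilts.

```bash
cat > plan.py <<'E'
from h import *
from scipy.spatial.transform import Rotation as Rn
D=np.array([.9941,-.1088,0]); Z=np.array([0,0,1.]); Y=np.array([.1088,.9941,0])
H=np.array([596,-139.5,140.])+180*D
def ori(tilt,sg):
    z=np.cos(tilt)*D-np.sin(tilt)*Z; y=sg*Y
    q=Rn.from_matrix(np.c_[np.cross(y,z),y,z]).as_quat(); return q[[3,0,1,2]]
def tcp(th,tilt,gap=0,over=18):   # gap: finger face to crossbar surface
    n=np.sin(tilt)*D+np.cos(tilt)*Z; z=np.cos(tilt)*D-np.sin(tilt)*Z
    return H+180*(-np.cos(th)*D+np.sin(th)*Z)-(8+11+gap)*n+over*z
E
python3 - <<'E'
from plan import *
for t in (35,45,55,65):
  for sg in (1,-1):
    T=np.radians(t); q=ori(T,sg)
    for nm,p in dict(far=tcp(0,T,100)+[0,0,160],pre=tcp(0,T,35),c0=tcp(0,T),c5=tcp(.5,T),c11=tcp(1.1,T),back=tcp(1.1,T)-100*D+30*Z).items():
        k=inverse_kinematics(p,q); print(t,sg,nm,p.round(),None if k is None else np.round(k,2))
E
```

```text
35 1 far [ 543. -134.  192.] None
35 1 pre [ 580. -138.   85.] None
35 1 c0 [ 600. -140.  114.] None
35 1 c5 [ 622. -142.  200.] None
35 1 c11 [ 698. -151.  275.] [ 1.02  0.65 -1.29  2.19  2.16  0.7  -0.31]
35 1 back [ 598. -140.  305.] [ 1.17  0.38 -1.28  2.36  2.34  0.51 -0.63]
35 -1 far [ 543. -134.  192.] None
35 -1 pre [ 580. -138.   85.] None
35 -1 c0 [ 600. -140.  114.] None
35 -1 c5 [ 622. -142.  200.] None
35 -1 c11 [ 698. -151.  275.] [ 0.79  0.47 -0.85  2.2   2.48  0.48  2.4 ]
35 -1 back [ 598. -140.  305.] [ 1.17  0.38 -1.28  2.36  2.34  0.51  2.51]
45 1 far [ 525. -132.  203.] None
45 1 pre [ 571. -137.   89.] None
45 1 c0 [ 595. -139.  114.] None
45 1 c5 [ 617. -142.  200.] [ 1.03  0.65 -1.29  2.31  2.03  0.71 -0.27]
45 1 c11 [ 693. -150.  274.] [ 1.02  0.6  -1.29  2.05  1.65  0.61  0.14]
45 1 back [ 594. -139.  304.] [ 1.2   0.34 -1.29  2.22  1.6   0.35  0.08]
45 -1 far [ 525. -132.  203.] None
45 -1 pre [ 571. -137.   89.] None
45 -1 c0 [ 595. -139.  114.] None
45 -1 c5 [ 617. -142.  200.] [ 0.8   0.47 -0.85  2.32  2.36  0.46  2.48]
45 -1 c11 [ 693. -150.  274.] None

[... 978 characters left out ...]
0.14]
65 1 c0 [ 586. -138.  116.] [ 0.44  0.49 -0.38  2.18  1.2   0.17  0.45]
65 1 c5 [ 608. -141.  202.] [ 0.63  0.41 -0.63  2.02  0.65  0.41  1.  ]
65 1 c11 [ 684. -149.  276.] [ 0.61  0.43 -0.67  1.74  0.48  0.65  1.19]
65 1 back [ 585. -138.  306.] [ 0.67  0.24 -0.62  1.92  0.26  0.6   1.37]
65 -1 far [ 496. -129.  233.] [ 0.34  0.16 -0.18  2.23  0.01  0.32 -1.52]
65 -1 pre [ 555. -135.  101.] None
65 -1 c0 [ 586. -138.  116.] [ 0.47  0.49 -0.42  2.18  1.23  0.19 -2.73]
65 -1 c5 [ 608. -141.  202.] [ 0.14  0.36  0.04  2.04 -0.13  0.31 -1.39]
65 -1 c11 [ 684. -149.  276.] [ 0.18  0.38 -0.04  1.76 -0.01  0.57 -1.52]
65 -1 back [ 585. -138.  306.] [ 0.33  0.2  -0.19  1.93  0.04  0.58 -1.56]
```

```bash
python3 - <<'E'
from plan import *
T=np.radians(65)
effector.clamp(20)
q=ori(T,1)
robot.reach(tcp(0,T,100,24)+[0,0,170],q)
print(sensors.read_clock(),sensors.read_qpos(),sensors.read_ee_pos(),sensors.read_contact_force())
for t in (60,65,70):
  for sg in (1,):
    T=np.radians(t); q=ori(T,sg)
    for g,th in((35,0),(15,0),(0,0),(0,.25),(0,.5),(0,.8),(0,1.1)):
        k=inverse_kinematics(tcp(th,T,g,24),q); print(t,sg,g,th,tcp(th,T,g,24).round(),None if k is None else np.round(k,2))
im,W=grab("side"); save("side1",im)
E
```

```text
2.8583 [ 0.73872092  0.18950371 -0.64914656  2.20365142  0.30990849  0.36314129
  1.3164797 ] [ 499.06535861 -129.74418435  237.99938981] [1.03066832 1.21286264 0.14297552]
60 1 35 0 [ 561. -136.   92.] [ 0.98  0.82 -1.29  2.32  1.78  0.82 -0.06]
60 1 15 0 [ 579. -138.  102.] [ 0.98  0.81 -1.29  2.27  1.73  0.81  0.01]
60 1 0 0 [ 592. -139.  110.] [ 0.97  0.81 -1.29  2.23  1.69  0.8   0.06]
60 1 0 0.25 [ 597. -140.  154.] [ 0.63  0.46 -0.64  2.19  1.46  0.26  0.2 ]
60 1 0 0.5 [ 613. -141.  196.] [ 0.46  0.38 -0.39  2.11  0.7   0.2   0.94]
60 1 0 0.8 [ 646. -145.  239.] [ 0.55  0.37 -0.52  1.97  0.55  0.36  1.1 ]
60 1 0 1.1 [ 689. -150.  270.] [ 0.56  0.4  -0.56  1.83  0.49  0.48  1.17]
65 1 35 0 [ 557. -135.   95.] [ 0.57  0.53 -0.57  2.26  1.67  0.26 -0.02]
65 1 15 0 [ 575. -137.  104.] [ 0.47  0.5  -0.42  2.21  1.48  0.18  0.16]
65 1 0 0 [ 589. -139.  110.] [ 0.47  0.51 -0.42  2.18  1.29  0.19  0.35]
65 1 0 0.25 [ 595. -139.  155.] [ 0.47  0.43 -0.41  2.12  0.73  0.24  0.91]
65 1 0 0.5 [ 611. -141.  197.] [ 0.54  0.4  -0.52  2.03  0.57  0.37  1.08]
65 1 0 0.8 [ 643. -145.  239.] [ 0.57  0.4  -0.57  1.89  0.47  0.51  1.18]
65 1 0 1.1 [ 687. -149.  271.] [ 0.56  0.43 -0.59  1.75  0.44  0.63  1.23]
70 1 35 0 [ 554. -135.   99.] [ 0.4   0.49 -0.33  2.19  0.83  0.19  0.8 ]
70 1 15 0 [ 572. -137.  106.] [ 0.45  0.5  -0.39  2.14  0.79  0.25  0.85]
70 1 0 0 [ 586. -138.  111.] [ 0.47  0.51 -0.43  2.1   0.76  0.29  0.88]
70 1 0 0.25 [ 592. -139.  155.] [ 0.53  0.46 -0.51  2.04  0.59  0.4   1.05]
70 1 0 0.5 [ 608. -141.  197.] [ 0.56  0.42 -0.56  1.95  0.48  0.52  1.16]
70 1 0 0.8 [ 641. -144.  240.] [ 0.57  0.42 -0.59  1.81  0.41  0.65  1.23]
70 1 0 1.1 [ 684. -149.  271.] [ 0.55  0.46 -0.6   1.66  0.4   0.77  1.26]
```

View pics/side1.png

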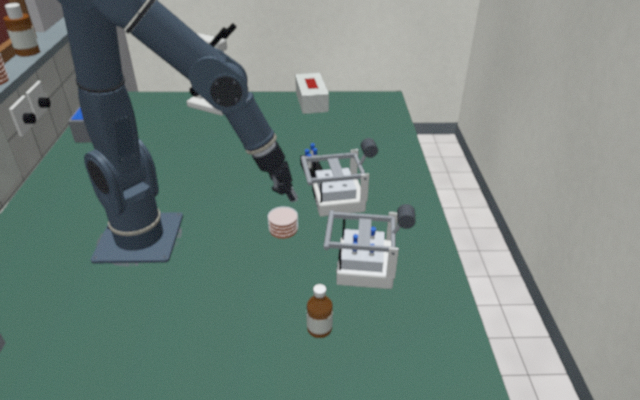

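The side view shows the hand clear at (285,180) and nothing disturbed. A 70° tilt gives smooth joint motion, so I'll slide the fingertips under the crossbar and lift part way, then check.

```bash
python3 - <<'E'
from plan import *
T=np.radians(70); q=ori(T,1)
f=lambda:np.round(sensors.read_contact_force(),1)
robot.servo_line(tcp(0,T,35,24),q,vel=90); print(sensors.read_clock(),f())
robot.servo_line(tcp(0,T,4,24),vel=40); print(f())
for th in (0,.12,.25,.4):
    robot.servo_line(tcp(th,T,0,24),vel=50); print(th,sensors.read_clock(),sensors.read_ee_pos().round(1) if hasattr(sensors.read_ee_pos(),'round') else sensors.read_ee_pos(),f())
im,W=grab("side"); save("side2",im[100:320,220:460].repeat(2,0).repeat(2,1))
E
```

```text
4.7167 [ 0.4  0.6 -0.1]
[-0.5 -0.6  0.4]
0 5.8917 [ 584.4 -138.4  109.9] [-6.3  0.1  0.3]
0.12 6.475 [ 585.3 -138.6  131.6] [-8.5  1.7 -1.4]
0.25 7.0917 [ 588.9 -139.   154.3] [-10.7   2.5   1.1]
0.4 7.7833 [ 596.3 -140.   179.5] [-17.2   3.9   5.2]
```

View pics/side2.png

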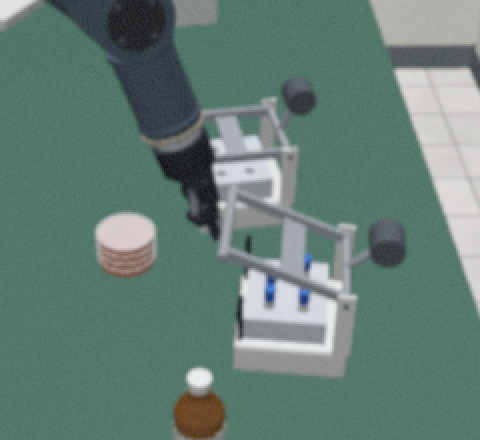

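The crop shows the crossbar resting on the fingertips, near (225,225), and the bar partly raised. The force reading is odd, so I'll measure the actual bar angle.

```bash
cat > ang.py <<'E'
from plan import *
def ang(tag=None):
    out=[]
    for n in("side","top"):
        im,W=grab(n)
        if tag: save(n+tag,im)
        P=W.reshape(-1,3); r=P-H; a=r@D; b=r@Y; c=r[:,2]
        m=(abs(abs(b)-75)<14)&(np.hypot(a,c)>60)&(np.hypot(a,c)<178)&(c>-10)&(a<70)   # side arms
        out.append((m.sum(),np.round(np.median(np.arctan2(c[m],-a[m])),3)))
        m=(abs(b)<78)&(abs(np.hypot(a,c)-180)<14)&(c>20)&(a<70)
        if m.sum(): out.append(("front",m.sum(),np.round(np.percentile(np.arctan2(c[m],-a[m]),[10,50,90]),2)))
    return out
E
python3 - <<'E'
from ang import *
print(ang()); print(sensors.read_contact_force(),sensors.read_torque(),sensors.read_effort(),sensors.read_qpos(),sensors.read_width())
E
```

```text
[(np.int64(470), np.float64(0.407)), ('front', np.int64(275), array([0.36, 0.41, 0.43])), (np.int64(307), np.float64(0.453)), ('front', np.int64(431), array([0.39, 0.42, 0.44]))]
[-17.1590713    2.95900039   5.35819203] [0.45791723 3.14767376 0.04617854] [-8.80421586e-01 -5.52150071e+01 -6.31420121e+00 -3.18087423e+01
  1.61396910e+00 -5.98416388e+00  1.17817384e-02] [ 0.58266589  0.43976043 -0.58789394  1.99111622  0.55190942  0.48960666
  1.08952058] 0.0002819648051653299
```

The bar is at about 0.41 rad, which matches the plan. The extra force is radial and comes from a few mm of error, so I'll shift the path back 3 mm and carry on past the balance point.

```bash
python3 - <<'E'
from ang import *
T=np.radians(70)
for th in (.55,.7,.85,1.0,1.1):
    robot.servo_line(tcp(th,T,0,24)-3*D+2*Z,vel=50); print(th,sensors.read_clock(),np.round(sensors.read_contact_force(),1))
robot.pause(1.0); print(np.round(sensors.read_contact_force(),1)); print(ang("3"))
E
```

```text
0.55 8.6333 [-3.4 -1.   0.6]
0.7 9.325 [ 0.3  0.4 -1.1]
0.85 10.0167 [-0.   0.3  0.6]
1.0 10.7083 [-0.4 -0.5  0.6]
1.1 11.2167 [ 0.1 -0.1 -0.4]
[-0.9 -0.1 -0.1]
[(np.int64(316), np.float64(1.661)), ('front', np.int64(299), array([0.99, 1.66, 1.71])), (np.int64(306), np.float64(1.642)), ('front', np.int64(635), array([1.65, 1.68, 1.71]))]
```

View pics/side3.png

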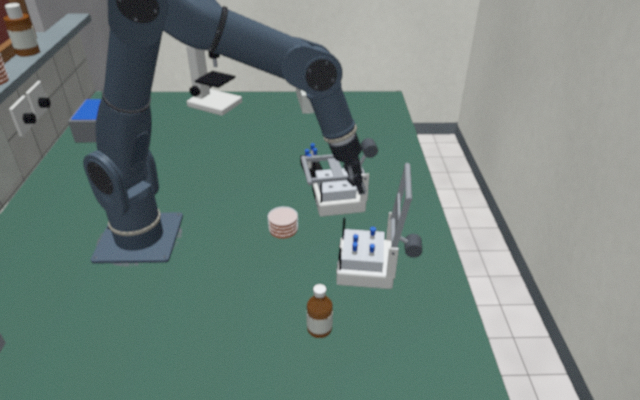

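The bar stands at its stop (about 1.68 rad) and all four blue caps, near (355-374, 230-248), are still in their wells. Now I'll retreat straight back and up, then check.

```bash
python3 - <<'E'
from ang import *
p=np.array(sensors.read_ee_pos())
try: robot.servo_line(p-120*D+40*Z,vel=120)
except robot.IKError as e: print(e); robot.servo_line(p-80*D+30*Z,vel=120)
robot.pause(.5); print(sensors.read_clock(),sensors.read_ee_pos(),ang("4"))
E
```

```text
14.0167 [ 561.99194456 -135.7164407   313.30216046] [(np.int64(318), np.float64(1.661)), ('front', np.int64(219), array([1.65, 1.68, 1.71])), (np.int64(309), np.float64(1.642)), ('front', np.int64(639), array([1.65, 1.67, 1.71]))]
```

View pics/top4.png

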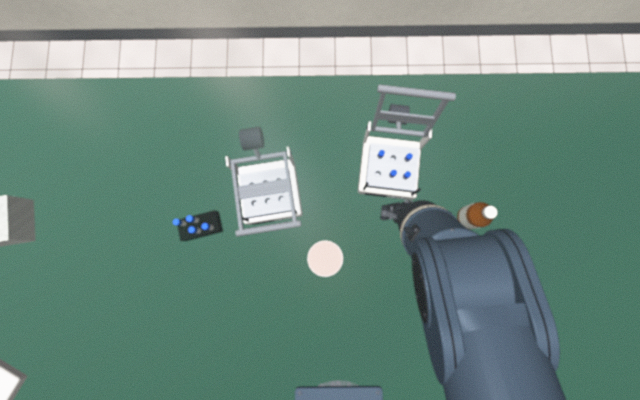

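The top view shows the full heater's bar raised, with the crossbar at (415,92). Four tubes are in their wells at (380-408, 154-176), the empty bar is down, and the bottle, dishes and rack haven't moved. The hand is clear at (395,212).

```bash
python3 -c "
from station import job
print(job.hand_in())"
```

```text
the job is handed in; nothing more can be done
None
```

The bar over the tubes is raised against its stop and staying up on its own, the tubes and everything else on the bench are where they were, the hand is clear, and the job was handed in at about 14 s.

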